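Tighten the strainer's outlet nut with the adjustable wrench

ROBOT

A 6-joint arm with a two-finger parallel gripper is mounted at the origin on the work surface. World frame = base frame: x ahead of the robot, y to its left, z up, the work surface at z = 0. Lengths are in mm, angles in rad, forces in N, time in s.
With the tool pointing down it reaches from about 275 to 1000 mm from the base axis. Payload 8.4 kg.
Tool frame: the origin (TCP) lies at the very end of the fingers, on their centre line; the grasp point (between the pads) lies 19 mm behind it; z points along the fingers, x is the direction in which the jaws open and shut, and the axes are right-handed (so a half turn about z gives the same grasp; the last joint's range is limited). The gripper opens to 85 mm and grips with 20 to 120 N. Pads are 22 mm wide; open, the fingers measure 114 mm over their backs; the gripper's body (76 mm by 85 mm) begins 54 mm behind the grasp point. The pads swing forward as they close: fully open they stand 13 mm farther back than shut.
Start: joints at [1.341, 0.353, 1.633, -0, 1.155, -0.002], TCP at [141.145, 608.856, 231.281] pointing down, gripper open.
Joint ranges: [-2.63, 2.63], [-0.92, 2.1], [0.06, 2.66], [-1.3, 4.44], [0, 2.69], [-3.02, 3.02]. Speed limits (rad/s): [2.22, 2.22, 2.79, 3.14, 3.14, 3.14].

INTERFACE

Orientations are given as [roll, pitch, yaw] about the fixed x, y, z axes, in that order (R = Rz(yaw) Ry(pitch) Rx(roll)).
In Python, from rig import sense, grab_frame, calibration, sign_off gives the robot as it stands.
- The arm moves only by the tool servo_tool, never from a script. Its argument "series" is one flat list of numbers, 4 for each row, row after row: the shift along the world's x, y, z in m, then the turn about the world's z in degrees. In form: [x, y, z, yaw, x, y, z, yaw, ...]. A call has 1 to 8 rows; each row shifts and turns the commanded pose from where the row before left it; what a row does not reach is not made up. A row lasts 1/12 s, in which the tool goes at most 41.7 mm and 7.16 degrees, less where a joint would pass 70% of its speed; a pose out of reach is approached as far as the arm can. A call is refused whole if a number of a shift passes 0.0417 or a number of a turn 7.16, either way. A call with a gripper value outside its range is refused whole. "gripper" is the finger opening in m, from 0 to 0.0854, set as the call begins (left out, the last holds). The fingers move at their own pace and stop on an object; "newtons" is the grip in N (left out, the last holds). Time passes only in rows, so rows that do not move let the fingers close. It gives the time, the measured TCP pose, the force and the opening at its end, in the units of the state.
- sense(): the state, without advancing time (a new reading comes with each control period).
- grab_frame(name): name is "scene" or "top"; returns the picture (420x560x3 uint8, blue, green, red); there is no depth.
- calibration(name): a dict with "fx", "fy", "cx", "cy" (pixels), "rvec" (rotation vector, rad) and "tvec" (3), from world to camera coordinates, as OpenCV has them. Camera axes: x right, y down, z forward; pixel columns grow to the right and rows downward; lengths in mm; the calibration is good to about 2 mm. A picture is of the moment at which its call begins. calibration takes no time and is no camera call.
- sign_off(): hands the job in, once; it reports no verdict.
The state is a dict: "clock": time; "qpos": joint angles; "qvel": joint speeds; "joint_efforts": joint torques, N m; "eef_pos": TCP position; "tcp_rot": TCP orientation; "contact_force": force on the tool from outside, world axes, zero at the start; "wrist_torque": the same for the moment, N m; "opening": opening from 0.0 (shut) to 1.0 (fully open).
Only numpy, scipy, OpenCV 4.12 (cv2) and the standard library are available. Lean on these libraries where they do the work, as an engineer would, in place of code of your own. Each camera call takes 0.05 s, during which the arm holds its last target. There are 200 camera calls.

TASK

The outlet nut of one soap strainer has to be tightened with the adjustable wrench that sits loosely on it. Roll the wrench's worm clockwise, seen from above, until the jaws just fit the nut, then press the handle down so that the nut turns about 30 degrees, and let go. Leave the lever tap on the other strainer as it is.

Things in the scene. Friction and masses are not known exactly. Their poses are not given: they have to be found in the camera images.
- worm_grip (a point): On the axis of the adjustable wrench's worm, 15 mm below its top: a ridged upright roller, 26 mm across, 42 mm tall, on the head of the steel wrench. Axes, fixed in the wrench: x along the nut's axis, away from the strainer; y out along the handle; z up the worm (within 5 deg of vertical at first). The nut's axis lies 40 mm along -y and 68 along -z. Stiff (0.3 N m; grip with 40 N); stays put.
- jaw (a joint): Travel of the upper jaw towards the fixed lower one, m: the gap is 40 mm minus this. The brass hex nut between them is 30 mm across flats, 34.6 over corners. Starts at 0.001 to 0.004 (too wide, the wrench swings idly); the jaws just fit from 0.008 (gap 32 mm) and touch the nut at about 0.010. Rolling the worm clockwise seen from above closes it 7 mm per rad (some 0.9 to 1.3 rad in all).
- handle_press (a point): Middle of the upper edge of the wrench's handle, 190 mm out from the nut's axis and 11 mm above the handle's centre line; a straight bar 16 mm thick, 22 mm deep, ending at 236 mm. Axes as for worm_grip. The nut's axis is 175 mm above the table. Pressed down (about 4 N) it swings about the nut's axis; it stays where it is left. The space below is clear.
- nut (a joint): Angle turned by the brass nut at the outlet of a horizontal aluminium strainer, rad: 0 at the start, growing as it tightens (handle going down). It follows the wrench only with the jaws fitted, after up to 8 degrees of play, and stays where it is left. The strainer behind it rises 35 mm over the nut's axis (its white plug 51 mm, 100 mm behind); the wrench's head rises 45 mm.
- tap_end (a point): Top of the black ball, 26 mm across, at the end of the lever tap on the other, similar strainer: to be left alone. The flat lever reaches 140 mm sideways from that strainer's outlet and moves easily if touched.

How it is judged (in metres and radians):
On the way, in this order (a step that is already met when the one before it is completed fails the run):
1. the jaws just fit the nut (gap under 32 mm) before the nut is turned (value of joint jaw above 0.008 m and value of joint nut below 0.15 rad), for 0.2 s.
2. the nut is turned at least 20 degrees by the wrench's handle (value of joint nut above 0.35 rad and distance of handle_press from where it was at the start of the episode above 0.05 m), for 0.2 s.
At the end, for the whole second after the job is handed in: The gap between the jaws is under 32 mm, the nut stands still, turned 20 to 43 degrees in the tightening direction, and the handle has gone down with it (over 50 mm) (all of step 2 and value of joint jaw above 0.008 m and value of joint nut below 0.75 rad and velocity of joint nut below 0.05 rad/s); the robot touches nothing.
It fails at once if the lever tap on the other strainer is moved by more than 15 mm (distance of tap_end from where it was at the start of the episode above 0.015 m).
It also fails if it takes over 45 s, if anything falls off the work surface, if the arm or the gripper's body presses on something with over 40 N, if the wrist force passes 120 N, or if a joint passes its speed limit or range.

## Working session

There is one attempt and no reset: what is moved stays moved. The work goes in short steps, Python scripts to look and compute and a tool call to move; the robot and the scene stay as the last step left them, time stands still between calls to the robot, and variables do not carry over. Pictures are saved under pics/ and viewed, about 8 in all and at most 12, crops included, and the job is handed in when it is done.

Besides the shell and the picture viewer there is one more tool, called after "Call:" as name(argument=value, ...) on one line, values as JSON. servo_tool: Moves the arm, as the interface text tells. Its arguments: {"type":"object","properties":{"series":{"type":"array"},"gripper":{"type":"number"},"newtons":{"type":"number"}},"required":["series"]}

```bash
mkdir -p pics
python3 - <<'E'
from rig import *
import cv2
for n in("scene","top"):
    cv2.imwrite(f"pics/{n}0.png",grab_frame(n)); print(n,calibration(n))
print(sense())
E
```

```text
scene {'fx': 408.79784430460853, 'fy': 408.79784430460853, 'cx': 278.7452801228609, 'cy': 207.00826575872364, 'rvec': array([ 2.39539401,  0.60737269, -0.20695476]), 'tvec': array([-484.08702001,  -33.53242024, 1207.97909945])}
top {'fx': 446.4048050186446, 'fy': 446.4048050186446, 'cx': 280.9256429261762, 'cy': 211.2471159650637, 'rvec': array([ 2.14332088, -2.17335154,  0.14472855]), 'tvec': array([  36.91862874,  576.00031703, 1237.38840517])}
{'clock': 0.1, 'qpos': array([ 1.34061181e+00,  3.53565811e-01,  1.63401782e+00, -1.81345679e-05,
        1.15521218e+00, -2.40720079e-03]), 'qvel': array([ 0.00036038, -0.00132564, -0.00136877,  0.00132998, -0.00109237,
       -0.00317701]), 'joint_efforts': array([ 3.37124893e-04, -6.06356764e+01, -3.42823648e+01, -1.68604066e-05,
        3.97801588e-03, -1.39580217e-05]), 'eef_pos': array([141.05034344, 608.45930177, 230.66287559]), 'tcp_rot': array([3.14157897e+00, 1.20319567e-03, 1.34302633e+00]), 'contact_force': array([ 0.791431  , -0.04725173,  0.77686385]), 'wrist_torque': array([-0.00612365, -0.01663987,  0.03777628]), 'opening': 1.000595897085092}
```

View pics/scene0.png

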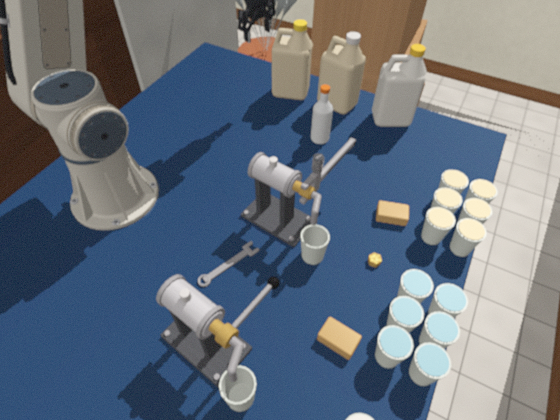

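View pics/top0.png

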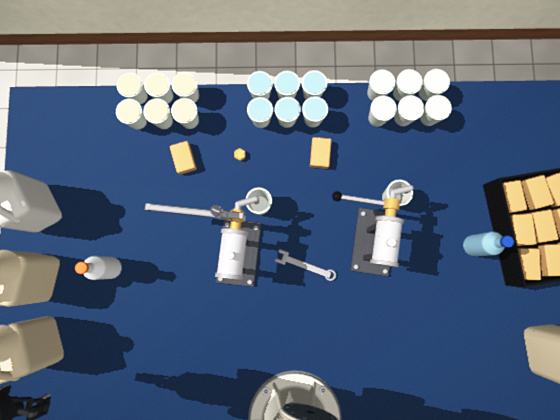

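The scene view shows the wrench strainer at (275,175), its worm near (318,165) and the handle tip at (352,142). In the top view the head is near (228,212) and the handle tip at (147,207). The tap ball is at (337,196) in the top view. Next I'll enlarge both views.

Run:
```python
import cv2,numpy as np
a=cv2.imread("pics/scene0.png")[125:225,240:370]; b=cv2.imread("pics/top0.png")[185:260,140:270]
a=cv2.resize(a,None,fx=6,fy=6,interpolation=cv2.INTER_CUBIC)[:600]
b=cv2.resize(b,None,fx=6,fy=6,interpolation=cv2.INTER_CUBIC)
cv2.imwrite("pics/a.png",a);cv2.imwrite("pics/b.png",b)
```

```text
(no output)
```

View pics/a.png

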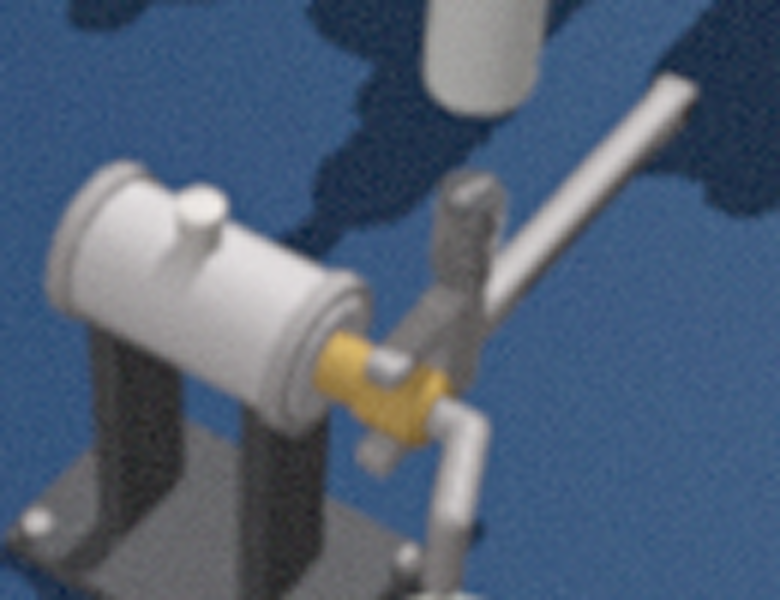

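View pics/b.png

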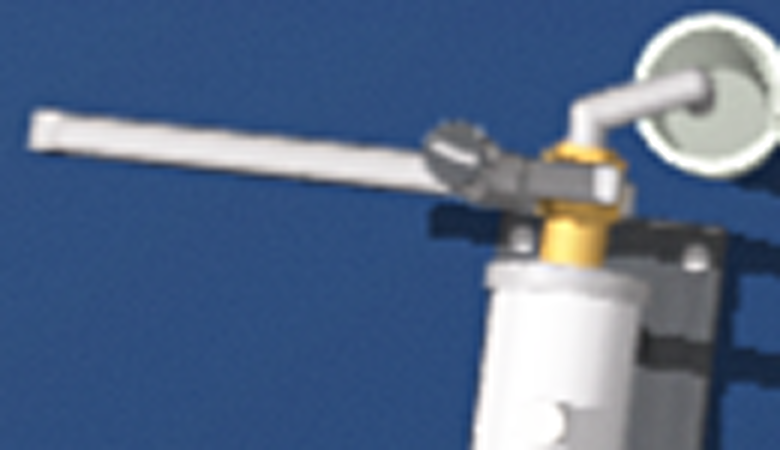

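Crop a shows the worm top at (473,187) and the handle end at (683,82). Crop b shows the worm top at (457,151) and the handle end's top edge at about (33,130). I'll triangulate these.

```bash
cat > h.py <<'E'
import cv2,numpy as np
from rig import *
def cam(n):
    c=calibration(n);K=np.array([[c['fx'],0,c['cx']],[0,c['fy'],c['cy']],[0,0,1]]);R=cv2.Rodrigues(c['rvec'])[0];return K,R,c['tvec'].reshape(3,1)
def ray(n,p):
    K,R,t=cam(n);return (-R.T@t).ravel(),R.T@np.linalg.inv(K)@np.r_[p,1]
def plane(n,p,z):
    o,d=ray(n,p);return o+d*(z-o[2])/d[2]
def tri(p,q):
    (o,d),(e,f)=ray('scene',p),ray('top',q);s=np.linalg.lstsq(np.c_[d,-f],e-o,rcond=None)[0];A=o+s[0]*d;B=e+s[1]*f;return (A+B)/2,np.linalg.norm(A-B)
def proj(n,X):
    K,R,t=cam(n);v=K@(R@np.array(X).reshape(3,1)+t);return (v[:2]/v[2]).ravel()
E
cat > m.py <<'E'
from h import *
S=lambda u,v:((u+.5)/6-.5+240,(v+.5)/6-.5+125)
T=lambda u,v:((u+.5)/6-.5+140,(v+.5)/6-.5+185)
print("worm top",tri(S(473,187),T(457,151)))
print("on plane",plane('scene',S(473,187),258),plane('top',T(457,151),258))
print("tip",tri(S(683,82),T(33,130)))
print("handle top a",plane('top',T(33,130),186),plane('top',T(400,168),186))
print("spout/nut axis top",plane('top',T(585,150),190),plane('top',T(573,235),187),"plug",plane('top',T(549,422),226))
print("tap", plane('top',(337,196),190))
E
python3 m.py
```

```text
worm top (array([553.16145745, 183.22191409, 262.72902223]), np.float64(0.19731666831957623))
on plane [551.50149998 187.96160957 258.        ] [553.70765235 183.83141241 258.        ]
tip (array([576.30118405, 374.36607961, 177.76367932]), np.float64(1.104801537042871))
handle top a [574.62366039 371.61031107 186.        ] [556.47024741 217.72899451 186.        ]
spout/nut axis top [562.49462484 139.88991843 190.        ] [527.17427326 145.23371138 187.        ] plug [448.35834678 151.14317554 226.        ]
tap [ 593.62467999 -111.87863179  190.        ]
```

Run:
```python
from h import *
for p in [(290,95),(275,92),(340,105),(325,97),(395,122),(375,115),(321,140)]: print(p,plane('scene',p,0).round())
print("bottle cap",tri((325,90),(82,268)))
for p in [(62,265),(62,340),(60,215),(130,345)]: print(p,plane('top',p,150).round())
print(sense()['eef_pos'])
```

```text
(290, 95) [227. 687.   0.]
(275, 92) [169. 677.   0.]
(340, 105) [414. 722.  -0.]
(325, 97) [347. 739.   0.]
(395, 122) [621. 725.  -0.]
(375, 115) [546. 728.  -0.]
(321, 140) [433. 516.   0.]
bottle cap (array([423.45969796, 522.85830943, 188.63899183]), np.float64(2.0030827168949643))
(62, 265) [431. 590. 150.]
(62, 340) [245. 581. 150.]
(60, 215) [560. 602. 150.]
(130, 345) [230. 411. 150.]
[141.05034344 608.45930177 230.66287559]
```

Call:
servo_tool(series=[0,-0.03,0.02,0,0,-0.03,0.02,0,0,-0.03,0.02,0,0,-0.03,0.02,0,0.029,-0.022,0,0,0.029,-0.022,0,0,0.029,-0.022,0,0,0.029,-0.022,0,0], gripper=0.0854, newtons=40)

```text
clock: 0.77
eef_pos: [257.9, 399.5, 311.4]
tcp_rot: [3.141, -0.0, 1.344]
contact_force: [-0.2, 0.6, -0.8]
opening: 1.003
```

Call:
servo_tool(series=[0.029,-0.022,0,0,0.029,-0.022,0,0,0.029,-0.022,0,0,0.029,-0.022,0,0,0.029,-0.022,0,0,0.029,-0.022,0,0,0.029,-0.022,0,0,0.029,-0.022,0,0])

```text
clock: 1.43
eef_pos: [490.2, 223.3, 311.1]
tcp_rot: [-3.141, 0.0, 1.343]
contact_force: [0.5, 0.9, 0.5]
opening: 0.999
```

Call:
servo_tool(series=[0.032,-0.02,0,0,0.031,-0.02,0,0,0,0,-0.02,0,0,0,-0.02,0,0,0,-0.02,0,0,0,-0.015,0,0,0,-0.01,0,0,0,0,0])

```text
clock: 2.1
eef_pos: [550.8, 184.4, 223.9]
tcp_rot: [-3.138, 0.002, 1.343]
contact_force: [-0.2, 0.0, -0.8]
opening: 0.999
```

Run:
```python
from h import *
a=grab_frame('scene')[95:225,240:410]; b=grab_frame('top')[165:265,140:310]
z=lambda i:cv2.resize(i,None,fx=4,fy=4,interpolation=cv2.INTER_CUBIC)
a=z(a);b=z(b)
cv2.imwrite('pics/c.png',np.vstack([a[:320],b[:280]]))
s=sense();print(s['eef_pos'],s['contact_force'],s['wrist_torque'])
```

```text
[552.19417477 184.96453303 226.46899637] [ 0.45612612  0.2317065  -0.24527693] [ 0.02588427  0.0634179  -0.01708724]
```

View pics/c.png

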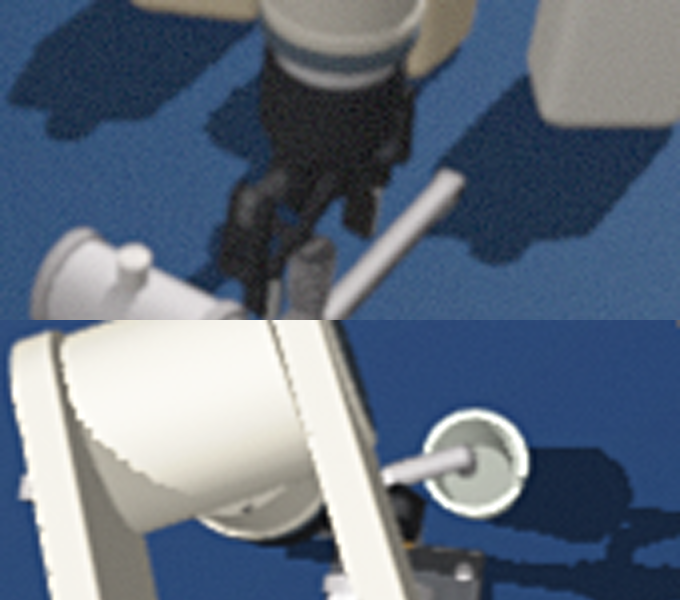

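The scene view shows the worm top at (318,245) between the fingertips at about (270,300) and (360,230). I'm closing on it.

Call:
servo_tool(series=[0,0,0,0,0,0,0,0,0,0,0,0,0,0,0,0,0,0,0,0,0,0,0,0,0,0,0,0,0,0,0,0], gripper=0.0, newtons=45)

```text
clock: 2.87
eef_pos: [552.3, 184.9, 226.8]
tcp_rot: [3.141, -0.0, 1.343]
contact_force: [-1.5, -0.3, 4.4]
opening: 0.287
```

```bash
python3 -c "
from rig import *
s=sense();print(s['eef_pos'],s['contact_force'],s['wrist_torque'],s['opening']*85.4)"
```

```text
[552.31420406 184.8531327  226.79445961] [-1.50672031 -0.28927066  4.39550255] [-0.48548343  0.3214174   0.03713286] 24.479659691187333
```

Call:
servo_tool(series=[0,0,0,-4,0,0,0,-4,0,0,0,-4,0,0,0,-4,0,0,0,-4])

```text
clock: 3.28
eef_pos: [552.3, 184.6, 226.8]
tcp_rot: [3.141, 0.0, 0.991]
contact_force: [-1.7, -1.4, 5.7]
opening: 0.292
```

```bash
cat > s.py <<'E'
from rig import *
s=sense();print(s['clock'],s['eef_pos'].round(1),s['tcp_rot'].round(3),s['contact_force'].round(1),s['wrist_torque'].round(3),s['opening']*85.4,s['qpos'].round(2))
E
python3 s.py
```

```text
3.2833 [552.3 184.6 226.8] [3.141 0.    0.991] [-1.7 -1.4  5.7] [-0.657  0.301  0.379] 24.950455592701157 [ 0.32  0.29  1.73 -0.    1.12 -0.67]
```

Torque about z is about 0.35 N m, so the worm is probably rolling.

Call:
servo_tool(series=[0,0,0,-4,0,0,0,-4,0,0,0,-4,0,0,0,-4,0,0,0,-4,0,0,0,-4])

```text
clock: 3.78
eef_pos: [552.1, 184.4, 226.7]
tcp_rot: [3.141, 0.0, 0.572]
contact_force: [-3.3, -2.1, 6.7]
opening: 0.293
```

```bash
python3 s.py
```

```text
3.7833 [552.1 184.4 226.7] [3.141 0.    0.572] [-3.3 -2.1  6.7] [-0.71   0.364  0.339] 24.9943919126725 [ 0.32  0.29  1.73 -0.    1.12 -0.25]
```

Call:
servo_tool(series=[0,0,0,-3,0,0,0,-3])

```text
clock: 3.95
eef_pos: [552.0, 184.4, 226.7]
tcp_rot: [3.141, 0.001, 0.468]
contact_force: [-3.4, -2.0, 6.2]
opening: 0.291
```

```bash
python3 s.py
```

```text
3.95 [552.  184.4 226.7] [3.141e+00 1.000e-03 4.680e-01] [-3.4 -2.   6.2] [-0.712  0.332  0.296] 24.86164157016534 [ 0.32  0.29  1.73 -0.    1.12 -0.15]
```

Call:
servo_tool(series=[0,0,0,-3,0,0,0,-3])

```text
clock: 4.12
eef_pos: [552.0, 184.4, 226.7]
tcp_rot: [3.141, 0.001, 0.364]
contact_force: [-2.4, -2.1, 5.8]
opening: 0.29
```

```bash
python3 s.py
```

```text
4.1167 [552.  184.4 226.7] [3.141e+00 1.000e-03 3.640e-01] [-2.4 -2.1  5.8] [-0.797  0.324  0.361] 24.807175638473648 [ 0.32  0.29  1.73 -0.    1.12 -0.04]
```

Call:
servo_tool(series=[0,0,0,-3,0,0,0,-3])

```text
clock: 4.28
eef_pos: [551.9, 184.4, 226.7]
tcp_rot: [3.141, 0.001, 0.259]
contact_force: [-3.0, -2.0, 6.7]
opening: 0.292
```

```bash
python3 s.py
```

```text
4.2833 [551.9 184.4 226.7] [3.141e+00 1.000e-03 2.590e-01] [-3.  -2.   6.7] [-0.792  0.324  0.326] 24.93853899179753 [ 0.32  0.29  1.73 -0.    1.12  0.06]
```

Call:
servo_tool(series=[0,0,0,-3,0,0,0,-3])

```text
clock: 4.45
eef_pos: [551.9, 184.3, 226.7]
tcp_rot: [3.14, 0.001, 0.154]
contact_force: [-4.7, -2.4, 7.2]
opening: 0.29
```

```bash
python3 s.py
```

```text
4.45 [551.9 184.3 226.7] [3.14e+00 1.00e-03 1.54e-01] [-4.7 -2.4  7.2] [-0.811  0.328  0.36 ] 24.738694146794224 [ 0.32  0.29  1.73 -0.    1.12  0.17]
```

Call:
servo_tool(series=[0,0,0,-2.5,0,0,0,-2.5])

```text
clock: 4.62
eef_pos: [551.5, 184.5, 226.6]
tcp_rot: [3.141, 0.001, 0.067]
contact_force: [-4.0, -2.7, 6.4]
opening: 0.288
```

```bash
python3 s.py
```

```text
4.6167 [551.5 184.5 226.6] [3.141e+00 1.000e-03 6.700e-02] [-4.  -2.7  6.4] [-0.648  0.828  0.373] 24.61197799663174 [ 0.32  0.29  1.73 -0.    1.12  0.25]
```

Call:
servo_tool(series=[0,0,0,-2.5,0,0,0,-2.5])

```text
clock: 4.78
eef_pos: [551.5, 184.6, 226.5]
tcp_rot: [3.141, 0.001, -0.02]
contact_force: [-4.4, -1.1, 6.1]
opening: 0.292
```

```bash
python3 s.py
```

```text
4.7833 [551.5 184.6 226.5] [ 3.141e+00  1.000e-03 -2.000e-02] [-4.4 -1.1  6.1] [-0.286  0.739  0.391] 24.916932271548635 [ 0.32  0.29  1.73 -0.    1.12  0.34]
```

Call:
servo_tool(series=[0,0,0,0,0,0,0,0,0,0,0,0,0,0,0,0,0,0,0,0,0,0,0,0,0,0,0.01,0,0,0,0.02,0], gripper=0.0854)

```text
clock: 5.45
eef_pos: [550.8, 184.4, 254.9]
tcp_rot: [3.14, 0.004, -0.018]
contact_force: [-0.2, 0.8, 0.5]
opening: 0.995
```

Call:
servo_tool(series=[0,0,0.03,0,0,0,0.03,0,0.003,0.03,0,0,0.003,0.04,0,0,0.003,0.04,0,0,0.003,0.03,0,0,0,0.008,0,0,0,0,0,0], gripper=0.0)

```text
clock: 6.12
eef_pos: [563.9, 335.0, 316.5]
tcp_rot: [-3.141, -0.0, -0.016]
contact_force: [0.3, -0.1, -0.3]
opening: 0.003
```

```bash
python3 s.py
python3 - <<'E'
from h import *
A=grab_frame('scene');B=grab_frame('top')
cv2.imwrite('pics/scene2.png',A);cv2.imwrite('pics/top2.png',B)
z=lambda i:cv2.resize(i,None,fx=5,fy=5,interpolation=cv2.INTER_CUBIC)
cv2.imwrite('pics/d.png',np.vstack([z(A[130:195,260:400]),z(B[190:240,140:280])]))
E
```

```text
6.1167 [563.9 335.  316.5] [-3.141 -0.    -0.016] [ 0.3 -0.1 -0.3] [ 0.028 -0.028  0.05 ] 0.25709785444587513 [0.53 0.34 1.47 0.   1.34 0.55]
```

View pics/d.png

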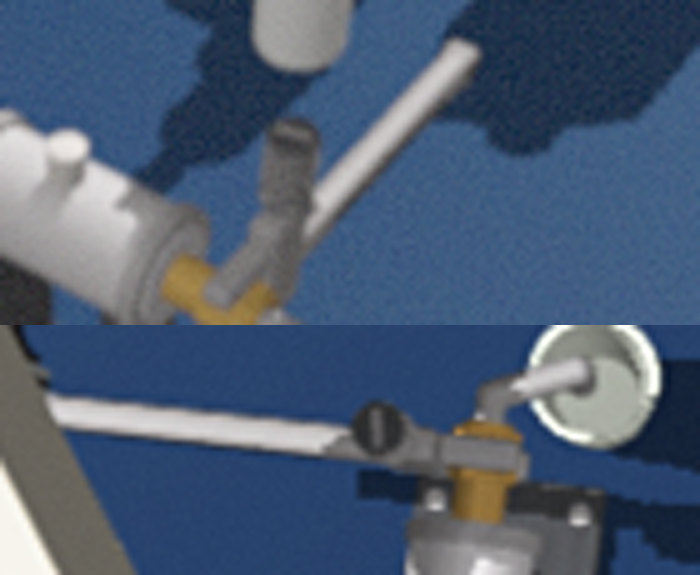

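The mark on the worm top at (378,425) now stands vertical, against about 26° below horizontal before. The worm therefore turned about 64° clockwise (1.1 rad), and the gripper slipped the last 14° or so once the jaws stalled on the nut. The jaws fit, so I'll press the handle next.

Call:
servo_tool(series=[0.005,-0.004,-0.03,0,0,0,-0.035,0,0,0,-0.03,0,0,0,-0.02,0,0,0,-0.01,0,0,0,0,0])

```text
clock: 6.72
eef_pos: [568.2, 326.7, 189.3]
tcp_rot: [3.139, 0.003, -0.02]
contact_force: [0.2, 0.5, 0.0]
opening: 0.001
```

Call:
servo_tool(series=[0,0,-0.004,0,0,0,-0.003,0,0,0,0,0])

```text
clock: 6.97
eef_pos: [569.7, 328.9, 185.3]
tcp_rot: [-3.141, -0.001, -0.019]
contact_force: [0.2, -0.4, -0.4]
opening: -0.004
```

Call:
servo_tool(series=[0,0,-0.003,0,0,0,-0.003,0,0,0,0,0])

```text
clock: 7.22
eef_pos: [569.4, 329.1, 178.4]
tcp_rot: [-3.141, -0.001, -0.018]
contact_force: [-0.7, 0.5, 0.6]
opening: -0.001
```

Call:
servo_tool(series=[0,0,-0.003,0,0,0,0,0])

```text
clock: 7.38
eef_pos: [569.3, 329.0, 175.1]
tcp_rot: [-3.141, -0.0, -0.018]
contact_force: [0.8, -0.5, 0.5]
opening: 0.001
```

Call:
servo_tool(series=[0,0,-0.003,0,0,0,0,0])

```text
clock: 7.55
eef_pos: [569.2, 328.9, 171.9]
tcp_rot: [3.142, 0.0, -0.018]
contact_force: [1.1, 0.3, 0.3]
opening: -0.001
```

Call:
servo_tool(series=[0,0,-0.003,0,0,0,0,0])

```text
clock: 7.72
eef_pos: [569.0, 328.8, 168.8]
tcp_rot: [3.141, 0.0, -0.018]
contact_force: [0.3, -0.9, 0.5]
opening: 0.001
```

```bash
python3 s.py
python3 - <<'E'
from h import *
A=grab_frame('scene');B=grab_frame('top')
z=lambda i:cv2.resize(i,None,fx=4,fy=4,interpolation=cv2.INTER_CUBIC)
cv2.imwrite('pics/e.png',np.vstack([z(A[110:200,260:400]),z(B[190:240,140:280])]))
E
```

```text
7.7167 [569.  328.8 168.8] [ 3.141  0.    -0.018] [ 0.3 -0.9  0.5] [ 0.037 -0.112 -0.008] 0.10791310986191549 [0.52 0.46 1.61 0.   1.06 0.54]
```

View pics/e.png

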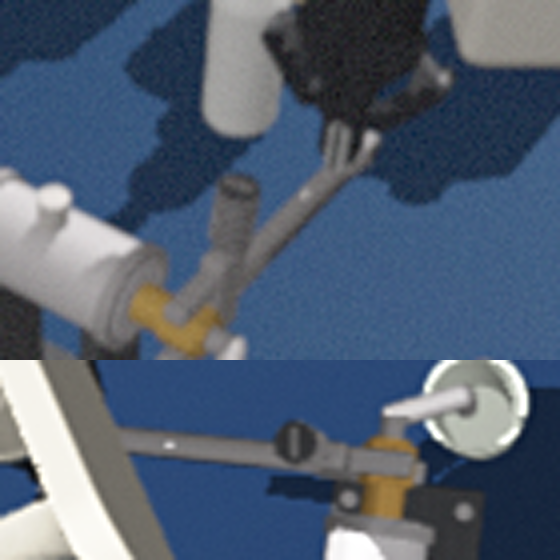

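The scene crop shows the fingertips at (340,165), right at the handle's upper edge with no force yet. The handle must hang a few degrees below level, so I'll keep going down.

Call:
servo_tool(series=[0,0,-0.003,0,0,0,0,0])

```text
clock: 7.98
eef_pos: [569.0, 328.7, 165.8]
tcp_rot: [3.141, 0.0, -0.018]
contact_force: [0.4, 0.1, 0.3]
opening: 0.001
```

Call:
servo_tool(series=[0,0,-0.003,0,0,0,0,0])

```text
clock: 8.15
eef_pos: [569.1, 328.8, 162.8]
tcp_rot: [3.141, 0.0, -0.018]
contact_force: [-0.3, 0.7, 0.1]
opening: -0.001
```

Call:
servo_tool(series=[0,0,-0.003,0,0,0,0,0])

```text
clock: 8.32
eef_pos: [569.1, 328.8, 159.8]
tcp_rot: [3.141, 0.0, -0.018]
contact_force: [0.3, 0.1, -0.4]
opening: -0.001
```

Run:
```python
from h import *
A=grab_frame('scene');B=grab_frame('top')
cv2.imwrite('pics/scene3.png',A)
z=lambda i:cv2.resize(i,None,fx=8,fy=8,interpolation=cv2.INTER_CUBIC)
cv2.imwrite('pics/f.png',z(A[125:200,290:370]))
p=sense()['eef_pos'];print(p)
S=lambda q:((np.array(q)-[290,125]+.5)*8-.5).round()
print('tcp',S(proj('scene',p)))
n=np.array([547,142.5,175]);y=np.array([.117,.993,0])
for th in(0,3,6,9,12):
    t=np.radians(th);print(th,[S(proj('scene',n+y*(r*np.cos(t)+11*np.sin(t))+[0,0,11*np.cos(t)-r*np.sin(t)])) for r in(190,236)],
     'worm',S(proj('scene',n+y*(40*np.cos(t)+83*np.sin(t))+[0,0,83*np.cos(t)-40*np.sin(t)])))
```

```text
[569.0058635  328.79841962 159.97699973]
tcp [431. 223.]
0 [array([444., 161.]), array([511.,  85.])] worm [223. 262.]
3 [array([441., 183.]), array([506., 113.])] worm [230. 259.]
6 [array([436., 205.]), array([500., 141.])] worm [237. 257.]
9 [array([431., 228.]), array([493., 169.])] worm [243. 256.]
12 [array([426., 252.]), array([486., 198.])] worm [250. 255.]
```

View pics/f.png

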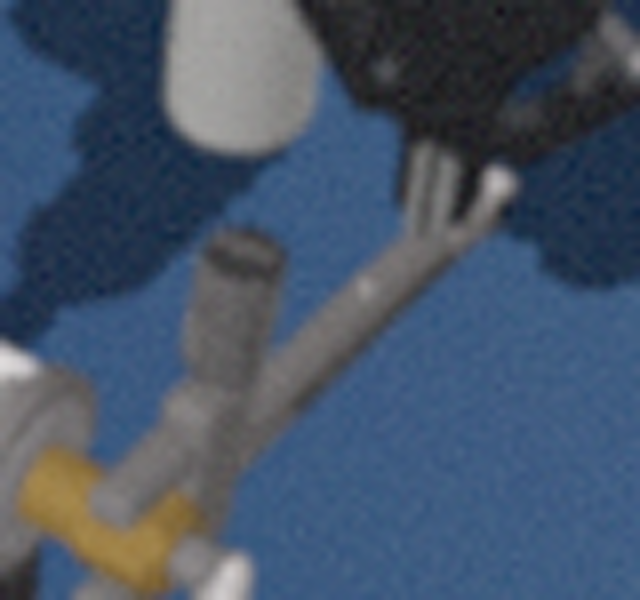

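The handle tip at (500,175) and worm top at (243,250) both match about 9° below level, with the handle at about 3° at the start. The finger is already moving the handle through its free play at very low force, so I'll continue.

Call:
servo_tool(series=[0,0,-0.003,0,0,0,-0.003,0,0,0,0,0])

```text
clock: 8.67
eef_pos: [569.0, 328.7, 153.6]
tcp_rot: [3.141, 0.0, -0.018]
contact_force: [0.8, -0.3, 0.6]
opening: 0.001
```

Call:
servo_tool(series=[0,0,-0.004,0,0,0,-0.004,0,0,0,0,0])

```text
clock: 8.92
eef_pos: [568.9, 328.7, 145.3]
tcp_rot: [3.141, 0.001, -0.018]
contact_force: [0.3, 0.3, -0.2]
opening: 0.001
```

Call:
servo_tool(series=[0,0,-0.004,0,0,0,-0.004,0,0,0,0,0])

```text
clock: 9.17
eef_pos: [568.9, 328.8, 137.3]
tcp_rot: [3.141, 0.001, -0.018]
contact_force: [-0.5, 0.2, 0.4]
opening: 0.0
```

```bash
python3 s.py
python3 - <<'E'
from h import *
A=grab_frame('scene');B=grab_frame('top')
cv2.imwrite('pics/scene4.png',A);cv2.imwrite('pics/top4.png',B)
O=cv2.imread('pics/scene0.png')
z=lambda i,f=8:cv2.resize(i,None,fx=f,fy=f,interpolation=cv2.INTER_CUBIC)
r=np.s_[130:200,285:372]
P=np.hstack([z(A[135:200,285:365],6),z(O[165:210,290:335],7)[:390,:315]]) if 0 else None
l=z(A[130:205,290:366],6); n=z(A[165:205,292:330],8)[:,:304]; o=z(O[165:205,292:330],8)[:,:304]
h=np.vstack([n[:225],o[:225]]);print(l.shape,h.shape)
cv2.imwrite('pics/g.png',np.hstack([l,h]))
E
```

```text
9.1667 [568.9 328.8 137.3] [ 3.141e+00  1.000e-03 -1.800e-02] [-0.5  0.2  0.4] [ 0.002  0.012 -0.042] 0.02229613779012356 [0.52 0.5  1.64 0.   1.01 0.54]
(450, 456, 3) (450, 304, 3)
```

View pics/g.png

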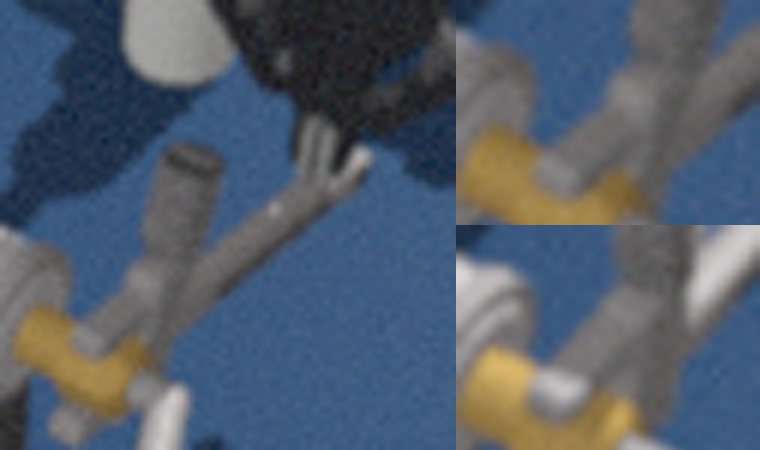

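The handle is clearly following: its tip is at about 17° now, against 3° at the start. All my force readings were taken after a pause, so I'll read during motion instead.

Call:
servo_tool(series=[0,-0.001,-0.005,0,0,-0.001,-0.005,0])

```text
clock: 9.43
eef_pos: [569.2, 326.9, 128.3]
tcp_rot: [-3.141, -0.0, -0.018]
contact_force: [-0.2, -0.3, 2.4]
opening: 0.001
```

Call:
servo_tool(series=[0,-0.001,-0.005,0])

```text
clock: 9.52
eef_pos: [569.1, 325.7, 122.9]
tcp_rot: [3.141, 0.0, -0.018]
contact_force: [-0.4, -0.8, 2.3]
opening: 0.001
```

Comparing the two jaw ends, their separation shrank from about 54 to about 44 mm, so the jaws did close. Moving force is 2.4 N. I'll carry on to about 38° below level.

Call:
servo_tool(series=[0,-0.001,-0.005,0,0,-0.001,-0.005,0,-0.001,-0.001,-0.005,0,0,-0.001,-0.005,0,0,-0.001,-0.005,0,0,-0.001,-0.005,0])

```text
clock: 10.02
eef_pos: [568.1, 319.8, 92.8]
tcp_rot: [-3.142, 0.0, -0.018]
contact_force: [-0.1, 0.2, 2.7]
opening: -0.001
```

Call:
servo_tool(series=[0,-0.001,-0.005,0,-0.001,-0.001,-0.005,0,0,-0.001,-0.005,0,0,-0.001,-0.005,0])

```text
clock: 10.35
eef_pos: [567.1, 315.8, 72.8]
tcp_rot: [-3.142, 0.0, -0.018]
contact_force: [-0.7, -1.1, 2.0]
opening: 0.002
```

```bash
python3 s.py
python3 - <<'E'
from h import *
A=grab_frame('scene');cv2.imwrite('pics/scene5.png',A)
z=lambda i,f=8:cv2.resize(i,None,fx=f,fy=f,interpolation=cv2.INTER_CUBIC)
l=z(A[130:205,290:366],6); C=cv2.imread('pics/scene4.png')
n=z(A[165:205,292:330],8); o=z(C[165:205,292:330],8)
cv2.imwrite('pics/h.png',np.hstack([l,np.vstack([n[95:],o[95:]])]))
S=lambda q:((np.array(q)-[290,130]+.5)*6-.5).round()
n=np.array([547,142.5,175]);y=np.array([.117,.993,0])
for th in(28,31,34,37,40):
    t=np.radians(th);print(th,[S(proj('scene',n+y*(r*np.cos(t)+11*np.sin(t))+[0,0,11*np.cos(t)-r*np.sin(t)])) for r in(190,236)],
     'worm',S(proj('scene',n+y*(40*np.cos(t)+83*np.sin(t))+[0,0,83*np.cos(t)-40*np.sin(t)])))
E
```

```text
10.35 [567.1 315.8  72.8] [-3.142  0.    -0.018] [-0.7 -1.1  2. ] [-0.059  0.004 -0.021] 0.21162450355891832 [0.51 0.56 1.69 0.   0.88 0.52]
28 [array([289., 256.]), array([326., 238.])] worm [206. 169.]
31 [array([282., 275.]), array([317., 261.])] worm [209. 172.]
34 [array([275., 294.]), array([308., 283.])] worm [211. 176.]
37 [array([267., 313.]), array([299., 306.])] worm [213. 180.]
40 [array([259., 332.]), array([289., 329.])] worm [215. 185.]
```

View pics/h.png

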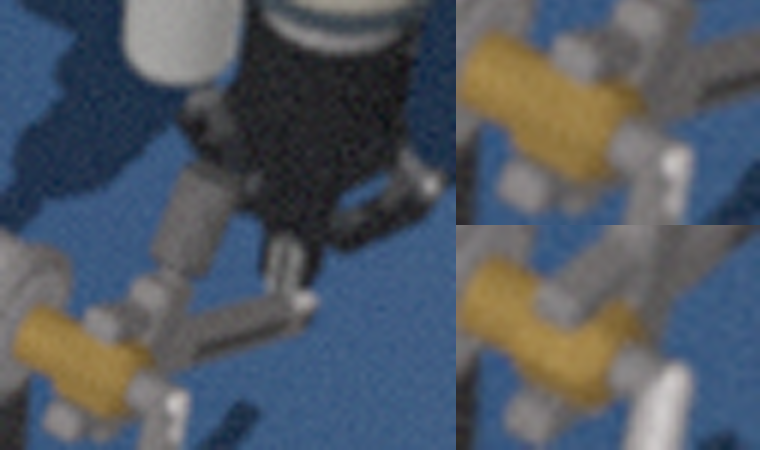

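The handle tip at (305,298) matches about 35.5° below level. I'll add 2.5° more, then let go.

Call:
servo_tool(series=[0,-0.001,-0.004,0,0,-0.001,-0.005,0,0,0,0,0,0,0,0,0])

```text
clock: 10.73
eef_pos: [566.9, 313.6, 63.8]
tcp_rot: [3.141, 0.001, -0.018]
contact_force: [-0.8, 0.7, 0.3]
opening: -0.001
```

Call:
servo_tool(series=[0,0.004,0.02,0,0,0.01,0.035,0,0,0.02,0.035,0,0,0.03,0.025,0,0,0.035,0.02,0,0,0.035,0.02,0,0,0.02,0.035,0,0,0,0,0])

```text
clock: 11.4
eef_pos: [568.5, 473.8, 261.5]
tcp_rot: [-3.134, -0.007, -0.016]
contact_force: [0.8, 1.0, 0.6]
opening: 0.0
```

```bash
python3 s.py
python3 - <<'E'
from h import *
A=grab_frame('scene');B=grab_frame('top');cv2.imwrite('pics/scene6.png',A);cv2.imwrite('pics/top6.png',B)
z=lambda i,f:cv2.resize(i,None,fx=f,fy=f,interpolation=cv2.INTER_CUBIC)
l=z(A[140:210,290:350],6)
def mk(im,c):
    p=z(im[c[1]-8:c[1]+9,c[0]-8:c[0]+9],10);return p
a=mk(cv2.imread('pics/top0.png'),(216,210));b=mk(cv2.imread('pics/top2.png'),(215,210))
cv2.imwrite('pics/i.png',np.hstack([l[:400],np.vstack([a,b,np.zeros((80,170,3),np.uint8)])[:400]]))if 0 else cv2.imwrite('pics/i.png',np.hstack([l,cv2.copyMakeBorder(np.vstack([a,b]),0,80,0,0,cv2.BORDER_CONSTANT)]))
S=lambda q:((np.array(q)-[290,140]+.5)*6-.5).round()
n=np.array([547,142.5,175]);y=np.array([.117,.993,0])
for th in(34,37,40):
    t=np.radians(th);print(th,[S(proj('scene',n+y*(r*np.cos(t)+11*np.sin(t))+[0,0,11*np.cos(t)-r*np.sin(t)])) for r in(190,236)],
     'worm',S(proj('scene',n+y*(40*np.cos(t)+83*np.sin(t))+[0,0,83*np.cos(t)-40*np.sin(t)])))
E
```

```text
11.4 [568.5 473.8 261.5] [-3.134 -0.007 -0.016] [0.8 1.  0.6] [-0.023 -0.008 -0.019] 0.041739083052730094 [0.69 0.51 1.33 0.   1.29 0.71]
34 [array([275., 234.]), array([308., 223.])] worm [211. 116.]
37 [array([267., 253.]), array([299., 246.])] worm [213. 120.]
40 [array([259., 272.]), array([289., 269.])] worm [215. 125.]
```

View pics/i.png

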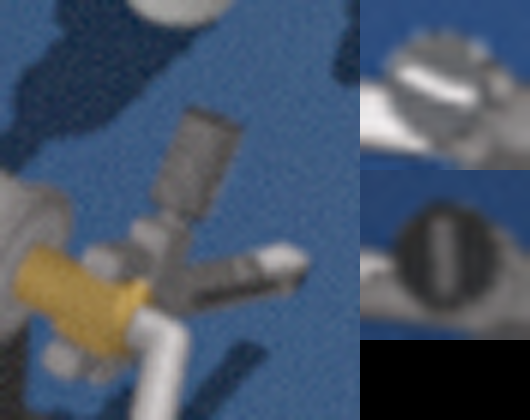

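The final picture shows the handle tip at (298,258), about 38° below level, with the wrench free of the gripper. The worm mark went from about 23° to 90°, which is 67° or about 1.17 rad. That puts the jaw at 9 mm or more. The arm is clear, so I'll let it settle and hand in.

Call:
servo_tool(series=[0,0,0,0,0,0,0,0,0,0,0,0])

```text
clock: 11.75
eef_pos: [566.8, 466.6, 252.9]
tcp_rot: [3.14, 0.002, -0.019]
contact_force: [0.7, -0.3, -1.0]
opening: 0.0
```

Run:
```python
from h import *
a=cv2.imread('pics/top0.png').astype(int)[185:210,325:385];b=grab_frame('top').astype(int)[185:210,325:385]
d=lambda i:np.argwhere(i.max(2)<45)[:,::-1].mean(0)
print('ball',d(a),d(b))
s=sense();print(s['contact_force'],s['qvel'].round(3))
sign_off()
```

```text
ball [11.67741935 10.87096774] [11.71875 10.90625]
[ 0.29585766 -0.54703251  0.38665982] [ 0.    -0.001 -0.009  0.002  0.001  0.001]
the job is handed in; nothing more can be done
```

I rolled the worm clockwise until the jaws closed on the nut, pressed the handle down about 35°, lifted clear and handed the job in at about 11.8 s. I had no direct reading of the jaw or nut angle, so both figures below are inferred.

- **Jaws:** the gripper turned 78°, but the mark on the worm turned only about 67° (1.17 rad). I take the difference as the gripper slipping once the jaws touched the nut. That puts the jaw travel at 9 mm or more, and the gap between the jaw ends also looked about 10 mm smaller in the pictures.
- **Handle and nut:** the handle went from about 3° to about 38° below level. Allowing 0 to 8° of play, the nut turned roughly 27 to 35°. The pictures are too coarse to show the nut turning.
- **Force:** I measured 2 to 2.7 N while the handle was moving, below the expected 4 N or so. I took no moving reading during the play, so force does not confirm that the nut followed.
- **Final state:** the black ball on the lever tap had not moved (under 0.1 pixel). The arm was still and free, with only sensor noise on the force reading.

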